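Seat the ultrasonic cleaner's tank on its base

TASK

Fit the oblong steel tank onto the ultrasonic cleaner's base: set it level and flat on the base's black deck, with the base's two pegs standing up through the holes in the tank's two ears (either way round). Lower it into place rather than dropping it, let go of it, and leave the round steel bowl standing where it is.

Things in the scene. Friction and masses are not known exactly. Their poses are not given: they have to be found in the camera images.
- tank: Loose oblong steel tank, about 0.35 kg: foot plate 76 (x) x 170 (y) x 5 mm, its ends ears with a 26 mm round hole each at y = +-64 mm; open tub 74 x 92 mm, rim 58 mm up. A bridge handle along y spans the top on 6 mm wires at y = +-46; its black grip, 14 wide (x), 60 long, 14 high, is centred 100 mm above the underside. Origin: centre of underside, z up. Same after a half turn.
- base: Ultrasonic cleaner base, fixed to the bench: grey housing 112 (x) x 190 (y) mm, knob and dark panel on its front (-x), flat black deck 45 mm above the bench. Two upright steel pegs on the deck at x = 0, y = +-64 mm: 18 mm high, 10 mm thick, tapering to 6 at the tip. Origin: centre of the underside, on the bench; z up, y along the long side.
- base_seat (a point): Centre of the top of the base's deck, midway between the feet of the two pegs, 45 mm above the bench; axes as the base. The seated tank's origin lies here, its y along the base's y (either way).
- bowl: Loose round steel bowl, 110 mm across, 55 mm high, flat foot, no ears, 0.3 kg, with the same kind of bridge handle (grip 100 mm above its underside). Not part of the cleaner. Origin: centre of underside; z up, handle along y.

How it is judged:
At the end, for the whole second after the job is handed in: The tank rests flat on the deck, a peg through each ear's hole: underside within 4 mm of the deck, centre within 14 mm of its centre, long side within 10 degrees of the base's (either way round), tilt under 3 degrees, still; the bowl upright within 30 mm of its start (horizontal distance between tank and base_seat below 0.014 m and z of tank in the frame of base_seat between -0.004 and 0.004 m and angle between the y axis of tank and the y axis of base, either way round below 0.175 rad and angle between tank's own z axis and vertical below 0.06 rad and linear speed of tank below 0.02 m/s and distance of bowl from where it was at the start of the episode below 0.03 m and angle between bowl's own z axis and vertical below 0.15 rad); the robot touches nothing.
It fails at once if the round bowl is moved by more than 30 mm (distance of bowl from where it was at the start of the episode above 0.03 m).
It fails at once if the tank is dropped (falls free faster than 0.7 m/s, a fall of 25 mm) (linear speed of tank above 0.7 m/s and contact force between tank and the fingers below 0.2 N).
It also fails if it takes over 32 s, if anything falls off the work surface, if the arm or the gripper's body presses on something with over 40 N, if the wrist force passes 120 N, or if a joint passes its speed limit or range.

ROBOT

A 6-joint arm with a two-finger parallel gripper is mounted at the origin on a cart in front of the work surface, level with it; the furniture and walls round the work are solid. World frame = base frame: x ahead of the robot, y to its left, z up, the work surface at z = 0. Lengths are in m, angles in rad, forces in N, time in s.
With the tool pointing down it reaches from about 0.25 to 0.8 m from the base axis. Payload 8.5 kg.
Tool frame: the origin (TCP) lies between the finger pads; the fingertips stand 19 mm ahead of it and the grasp point (between the pads) is the TCP; z points along the fingers, y is the line along which they close (so a half turn about z gives the same grasp; the last joint's range is limited). The gripper opens to 85 mm and grips with 20 to 120 N. Pads are 22 mm wide; open, the fingers measure 114 mm over their backs; the gripper's body (76 mm by 85 mm) begins 54 mm behind the grasp point. The pads swing forward as they close: fully open they stand 13 mm farther back than shut.
Start: joints at [1.22, 0.238, -0.013, 1.319, 0, 1.571], TCP at [0.18, 0.493, 0.25] pointing down, gripper open.
Joint ranges: [-2.66, 2.66], [-1.03, 1.9], [-1.14, 1.46], [-1.82, 2.27], [-1.45, 1.34], [-3.14, 3.14]. Speed limits (rad/s): [2.22, 2.22, 2.79, 3.14, 3.14, 3.14].

INTERFACE

Orientations are given as a 3x3 rotation matrix whose columns are the frame's x, y, z axes.
In Python, from cell import r gives the robot as it stands.
- The arm moves only by the tool apply_moves, never from a script. Its arguments are lists of equal length, an entry for each row: "twist": the turn, a rotation vector about the tool's x, y, z in units of 180 degrees (1.0 is 180 degrees), a list of three; "slide": the shift along the tool's x, y, z in units of 4 cm (1.0 is 4 cm), a list of three; "hand": the gripper's target within -1 to 1 (shut at 1, half-way at 0, fully open at -1). A call has 1 to 5 rows; each row shifts and turns the commanded pose from where the row before left it, along the tool's axes as they then stand; what a row does not reach is not made up. A row lasts 1/12 s, in which the tool goes at most 41.7 mm and 7.16 degrees, less where a joint would pass 70% of its speed; a pose out of reach is approached as far as the arm can. A call with a number of a shift or a turn outside -1 to 1 is refused whole. A call with a gripper value outside its range is refused whole. The fingers move at their own pace and stop on an object; "grip_force" is the grip in N (left out, the last holds). Time passes only in rows, so rows that do not move let the fingers close. It gives the time, the measured TCP pose, the force, the opening and the grip force at its end, in the units of the state.
- r.get_obs(): the state, without advancing time (a new reading comes with each control period).
- r.capture(name): name is "scene" or "top" or "wrist"; returns a dict with "image" (400x640x3 uint8, red, green, blue), "K" (3x3 intrinsics, pixels), "k1" (the pictures are not rectified: a ray, as slopes to the right and down, at radius r is drawn at 1 + k1 r^2 times it, then the intrinsics apply), "world_from_camera" (4x4, takes a point from camera to world coordinates); the wrist camera has in their place "T_tool_cam" (4x4, takes a point from camera to tool coordinates, whose origin is the TCP and whose axes are the flange's). Camera axes: x right, y down, z forward; pixel columns grow to the right and rows downward; lengths in m; the calibration is good to about 2 mm. A picture is of the moment at which its call begins: read the wrist's pose just before it. There is no depth.
- r.close_job(): hands the job in; it is judged then, once.
The state is a dict: "clock": time; "joints": joint angles; "qd": joint speeds; "joint_torque": joint torques, N m; "eef_pos": TCP position; "tool_rot": TCP orientation; "ft_force": force on the tool from outside, world axes, zero at the start; "ft_torque": the same for the moment, N m; "opening": opening from 0.0 (shut) to 1.0 (fully open); "grip_force": force on a finger pad.
Only numpy, scipy, OpenCV 4.12 (cv2) and the standard library are available. Lean on these libraries where they do the work, as an engineer would, in place of code of your own. Each camera call takes 0.05 s, during which the arm holds its last target. There are 200 camera calls.

## Working session

There is one attempt and no reset: what is moved stays moved. The work goes in short steps, Python scripts to look and compute and a tool call to move; the robot and the scene stay as the last step left them, time stands still between calls to the robot, and variables do not carry over. Pictures are saved under pics/ and viewed, at most 10 in all, crops included, and the job is handed in when it is done.

Besides the shell and the picture viewer there is one more tool, called after "Call:" by a JSON object that holds its "fn" and its "kwargs", one argument or row to a line. apply_moves: Moves the arm, as the interface text tells. Shifts and turns lie within -1 to 1; 1 stands for 4 cm of shift or 180 degrees of turn. Its arguments: {"type":"object","properties":{"twist":{"type":"array","items":{"type":"array","items":{"type":"number","minimum":-1,"maximum":1}}},"slide":{"type":"array","items":{"type":"array","items":{"type":"number","minimum":-1,"maximum":1}}},"hand":{"type":"array","items":{"type":"number"}},"grip_force":{"type":"number"}},"required":["twist","slide","hand"]}

```bash
mkdir -p pics; ls; cat > h.py <<'E'
import numpy as np, cv2
from cell import r
def snap(n,f=None):
    o=r.get_obs(); c=r.capture(n); c['o']=o
    if n=='wrist':
        T=np.eye(4);T[:3,:3]=np.array(o['tool_rot']);T[:3,3]=o['eef_pos']
        c['world_from_camera']=T@np.array(c['T_tool_cam'])
    if f: cv2.imwrite('pics/'+f,c['image'][:,:,::-1])
    return c
def ray(c,uv):
    K=np.array(c['K']);D=np.array([c['k1'],0,0,0,0],float)
    p=cv2.undistortPoints(np.array(uv,float).reshape(-1,1,2),K,D).reshape(-1,2)
    W=np.array(c['world_from_camera'])
    return W[:3,3],np.c_[p,np.ones(len(p))]@W[:3,:3].T
def onz(c,uv,z):
    o,d=ray(c,uv); return o+d*((z-o[2])/d[:,2])[:,None]
E
python3 - <<'E'
from h import *
ims=[]
for n in ['scene','top']:
    c=snap(n,n+'0.png'); print(n,np.array(c['world_from_camera']).round(3).tolist(),c['k1'],c['K'][0][0])
o=r.get_obs();print(o['clock'],np.array(o['tool_rot']).round(3).tolist(),o['eef_pos'])
E
```

```text
pics
scene [[-0.901, -0.329, 0.282, 0.288], [-0.433, 0.7, -0.568, 0.487], [-0.01, -0.634, -0.773, 0.753], [0.0, 0.0, 0.0, 1.0]] -0.012868160024618196 369.16204854351616
top [[0.022, -0.99, 0.137, 0.401], [-1.0, -0.022, -0.002, -0.003], [0.005, -0.137, -0.991, 0.95], [0.0, 0.0, 0.0, 1.0]] -0.07600653874116488 369.40499977388293
0.1 [[-0.939, 0.344, -0.0], [0.344, 0.939, -0.001], [-0.0, -0.001, -1.0]] [0.18028698 0.49271965 0.24973627]
```

View pics/top0.png

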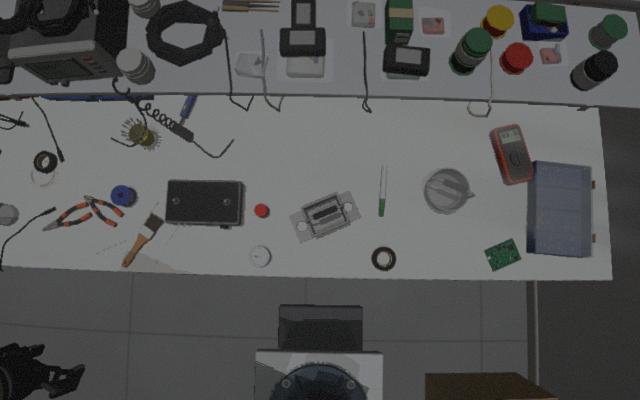

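View pics/scene0.png

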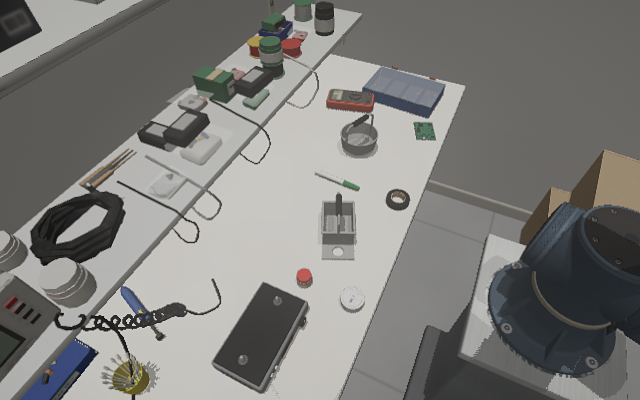

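The top view shows the base with its black deck around (205,203), the tank around (325,215) and the bowl around (448,190). The scene view agrees, with the base at (262,335), tank at (338,225) and bowl at (360,135). Next I'll measure the tank's grip and ears, and the base's deck and pegs.

```bash
python3 - <<'E'
from h import *
c=snap('top');g=cv2.cvtColor(c['image'],cv2.COLOR_RGB2GRAY)
def blob(x0,y0,x1,y1,t):
    m=np.zeros_like(g);m[y0:y1,x0:x1]=(g[y0:y1,x0:x1]<t)*255
    cs,_=cv2.findContours(m,cv2.RETR_EXTERNAL,cv2.CHAIN_APPROX_NONE)
    return max(cs,key=cv2.contourArea)
def rect(p):
    R=cv2.minAreaRect((p[:,:2]*1000).astype(np.float32));return R, cv2.boxPoints(R).round(0).tolist()
for nm,b,z in [('grip',(305,198,345,232),.107),('deck',(160,172,250,232),.045)]:
    k=blob(*b,60);print(nm,rect(onz(c,k.reshape(-1,2),z)))
# big crop views
a=cv2.resize(c['image'][165:245,150:370],None,fx=3.6,fy=3.6,interpolation=cv2.INTER_CUBIC)
s=snap('scene');b=cv2.resize(s['image'][180:400,190:400],None,fx=1.35,fy=1.35,interpolation=cv2.INTER_CUBIC)
o=np.zeros((a.shape[0]+b.shape[0],max(a.shape[1],b.shape[1]),3),np.uint8);o[:a.shape[0],:a.shape[1]]=a;o[a.shape[0]:,:b.shape[1]]=b
cv2.imwrite('pics/crop1.png',np.clip(o[:,:,::-1]*1.6,0,255).astype(np.uint8))
E
```

```text
grip (((489.90057373046875, -5.631359100341797), (13.003425598144531, 57.5931282043457), 24.561996459960938), [[472.0, 18.0], [496.0, -35.0], [508.0, -29.0], [484.0, 23.0]])
deck (((513.40283203125, 295.5223083496094), (192.05978393554688, 107.32401275634766), 89.86429595947266), [[460.0, 200.0], [567.0, 199.0], [567.0, 391.0], [460.0, 392.0]])
```

View pics/crop1.png

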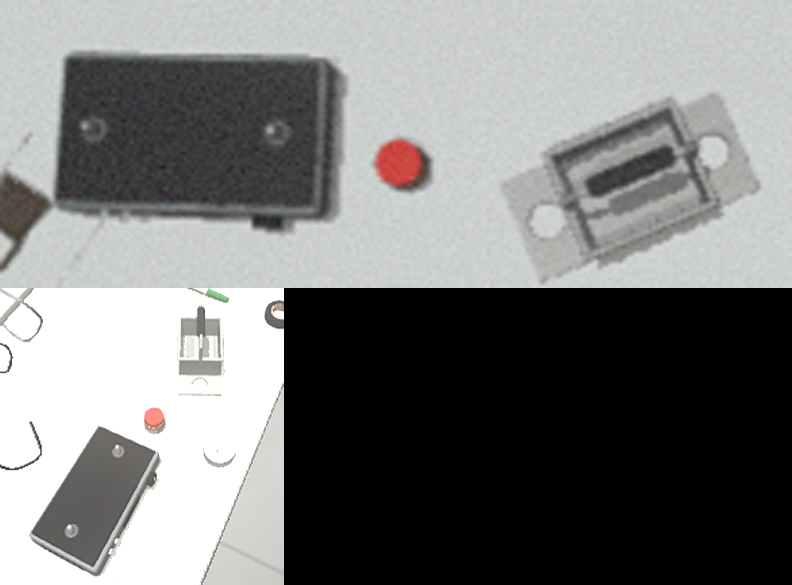

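The crop shows the pegs at crop pixels (92,127) and (277,132), and the ear holes at (547,220) and (712,153). I'll cast rays through these.

```bash
python3 - <<'E'
from h import *
c=snap('top');s=snap('scene')
t=lambda u,v:(150+u/3.6,165+v/3.6)
q=lambda u,v:(190+u/1.35,180+(v-288)/1.35)
h=onz(c,[t(547,220),t(712,153)],.004);print('holes',h.round(4).tolist(),np.linalg.norm(h[0]-h[1]),h.mean(0))
hs=onz(s,[q(200,384)],.004);print(hs)
P=onz(c,[t(92,127),t(277,132)],.058);print('pegs top',P.round(4).tolist(),np.linalg.norm(P[0]-P[1]),P.mean(0))
Q=onz(s,[q(71,530),q(118,451)],.058);print('pegs scene',Q.round(4).tolist(),np.linalg.norm(Q[0]-Q[1]),Q.mean(0))
w=snap('wrist');print(np.array(w['T_tool_cam']).round(3).tolist(),w['K'][0][0])
R=np.array(w['o']['tool_rot']);d=np.array([.49,-.005,.2])-w['o']['eef_pos'];print('move tool cm/4',R.T@d/.04, w['o']['clock'])
E
```

```text
holes [[0.4633, 0.0523, 0.004], [0.514, -0.0644, 0.004]] 0.12720838542420781 [ 0.48864595 -0.00608093  0.004     ]
[[0.46287162 0.05040192 0.004     ]]
pegs top [[0.5157, 0.3629, 0.058], [0.5151, 0.2345, 0.058]] 0.12838406766409616 [0.51538716 0.29869805 0.058     ]
pegs scene [[0.5133, 0.3664, 0.058], [0.5129, 0.2405, 0.058]] 0.1258482402341046 [0.51308059 0.30346    0.058     ]
[[0.0, -0.951, -0.31, 0.08], [1.0, -0.0, 0.001, -0.001], [-0.001, -0.31, 0.951, -0.124], [0.0, 0.0, 0.0, 1.0]] 326.6543568161921
move tool cm/4 [-11.547201    -9.02834321   1.25653673] 0.3
```

Holes are 127 mm apart and pegs 126–128 mm apart, against 128 mm expected. That puts the tank at about (0.489, -0.006) with yaw about 24°, and the base at about (0.514, 0.300) with yaw about 0°. I'm moving over the tank.

Call:
{"fn": "apply_moves", "kwargs": {
  "twist": [
    [0,0,0],
    [0,0,0],
    [0,0,0],
    [0,0,0],
    [0,0,0]
  ],
  "slide": [
    [-0.57,-0.45,0],
    [-0.57,-0.45,0],
    [-0.57,-0.45,0],
    [-0.57,-0.45,0],
    [-0.57,-0.45,0]
  ],
  "hand": [-1,-1,-1,-1,-1],
  "grip_force": 50
}}

```text
clock: 0.77
eef_pos: [0.2569, 0.3681, 0.2503]
tool_rot: [[-0.939, 0.343, 0.0], [0.343, 0.939, -0.0], [-0.0, -0.0, -1.0]]
ft_force: [0.8, 0.4, 0.2]
opening: 0.999
grip_force: 0.0
```

Call:
{"fn": "apply_moves", "kwargs": {
  "twist": [
    [0,0,0],
    [0,0,0],
    [0,0,0],
    [0,0,0],
    [0,0,0]
  ],
  "slide": [
    [-0.57,-0.45,0],
    [-0.57,-0.45,0],
    [-0.57,-0.45,0],
    [-0.57,-0.45,0],
    [-0.57,-0.45,0]
  ],
  "hand": [-1,-1,-1,-1,-1]
}}

```text
clock: 1.18
eef_pos: [0.3331, 0.2443, 0.2505]
tool_rot: [[-0.939, 0.343, 0.0], [0.343, 0.939, 0.0], [-0.0, 0.0, -1.0]]
ft_force: [1.3, -0.6, 0.0]
opening: 0.997
grip_force: 0.0
```

Call:
{"fn": "apply_moves", "kwargs": {
  "twist": [
    [0,0,0],
    [0,0,0],
    [0,0,0],
    [0,0,0],
    [0,0,0]
  ],
  "slide": [
    [-0.57,-0.45,0],
    [-0.57,-0.45,0],
    [-0.57,-0.45,0],
    [-0.57,-0.45,0],
    [-0.57,-0.45,0]
  ],
  "hand": [-1,-1,-1,-1,-1]
}}

```text
clock: 1.6
eef_pos: [0.4093, 0.1205, 0.2505]
tool_rot: [[-0.939, 0.344, 0.0], [0.344, 0.939, 0.0], [-0.0, 0.0, -1.0]]
ft_force: [0.1, 0.2, 0.5]
opening: 1.001
grip_force: 0.0
```

Call:
{"fn": "apply_moves", "kwargs": {
  "twist": [
    [0,0,0],
    [0,0,0],
    [0,0,0],
    [0,0,0]
  ],
  "slide": [
    [-0.57,-0.45,0],
    [-0.57,-0.45,0],
    [-0.57,-0.45,0],
    [-0.57,-0.45,0]
  ],
  "hand": [-1,-1,-1,-1]
}}

```text
clock: 1.93
eef_pos: [0.4702, 0.0215, 0.2504]
tool_rot: [[-0.939, 0.344, 0.0], [0.344, 0.939, -0.0], [-0.0, 0.0, -1.0]]
ft_force: [0.0, 1.2, -0.4]
opening: 1.0
grip_force: 0.0
```

Call:
{"fn": "apply_moves", "kwargs": {
  "twist": [
    [0,0,0.0365],
    [0,0,0.0365],
    [0,0,0.0365],
    [0,0,0.0365],
    [0,0,0.0365]
  ],
  "slide": [
    [0,0,0],
    [0,0,0],
    [0,0,0],
    [0,0,0],
    [0,0,0]
  ],
  "hand": [-1,-1,-1,-1,-1]
}}

```text
clock: 2.35
eef_pos: [0.4697, 0.0228, 0.2502]
tool_rot: [[-0.598, 0.802, -0.0], [0.802, 0.598, -0.0], [0.0, -0.0, -1.0]]
ft_force: [-0.2, -0.3, -0.2]
opening: 1.003
grip_force: 0.0
```

Call:
{"fn": "apply_moves", "kwargs": {
  "twist": [
    [0,0,0.0365],
    [0,0,0.0365],
    [0,0,0]
  ],
  "slide": [
    [0,0,0],
    [0,0,0],
    [0,0,0]
  ],
  "hand": [-1,-1,-1]
}}

```text
clock: 2.6
eef_pos: [0.4697, 0.0229, 0.2503]
tool_rot: [[-0.401, 0.916, -0.0], [0.916, 0.401, -0.0], [-0.0, -0.0, -1.0]]
ft_force: [0.7, 0.7, 0.1]
opening: 1.0
grip_force: 0.0
```

```bash
python3 - <<'E'
from h import *
w=snap('wrist','w1.png');o=w['o'];R=np.array(o['tool_rot'])
print(o['clock'],o['eef_pos'],R.round(3).tolist(),np.array(o['joints']).round(2))
print(np.degrees(np.arctan2(R[1,1],R[0,1])), R.T@(np.array([.489,-.006,.1])-o['eef_pos'])/.04)
E
```

```text
2.6 [0.46966465 0.02292041 0.25031821] [[-0.401, 0.916, -0.0], [0.916, 0.401, -0.0], [-0.0, -0.0, -1.0]] [ 0.05  0.14 -0.13  1.29 -0.    1.21]
23.610045398514924 [-0.85572572  0.15359481  3.75802798]
```

View pics/w1.png

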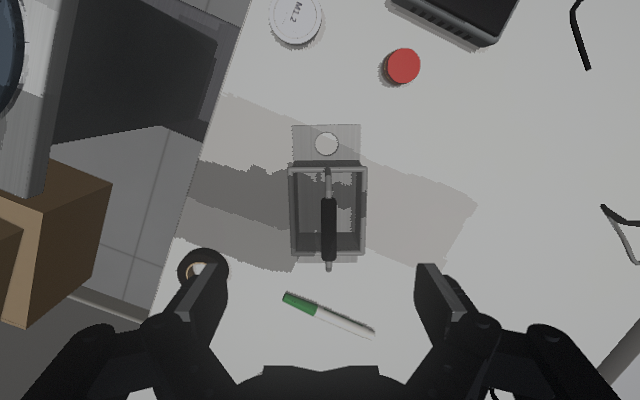

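The wrist view shows the tank straight between the fingers, with the grip at (328,229) and the near ear hole at (326,143). I'll use this view to refine the offsets.

```bash
python3 - <<'E'
from h import *
w=snap('wrist');o=w['o'];R=np.array(o['tool_rot']);p=np.array(o['eef_pos'])
g=cv2.cvtColor(w['image'],cv2.COLOR_RGB2GRAY);m=np.zeros_like(g);m[190:268,312:345]=(g[190:268,312:345]<55)*255
k=max(cv2.findContours(m,0,1)[0],key=cv2.contourArea)
B=cv2.minAreaRect(k);print(B)
G=onz(w,k.reshape(-1,2),.107);B=cv2.minAreaRect((G[:,:2]*1000).astype(np.float32));print(B)
H=onz(w,[(326,143)],.004)[0];print('hole',H)
for q in [np.r_[np.array(B[0])/1000,.1],H]: print(R.T@(q-p)/.04)
E
```

```text
((328.5, 228.5), (63.0, 15.0), 90.0)
((489.23272705078125, -4.73689079284668), (13.423440933227539, 60.11594009399414), 24.059371948242188)
hole [0.46323975 0.05161214 0.004     ]
[-0.83112323  0.16541319  3.75778673]
[0.72023236 0.14538522 6.15771902]
```

Call:
{"fn": "apply_moves", "kwargs": {
  "twist": [
    [0,0,0],
    [0,0,0],
    [0,0,0],
    [0,0,0],
    [0,0,0]
  ],
  "slide": [
    [-0.42,0.08,0.2],
    [-0.42,0.08,0.4],
    [0,0,0.6],
    [0,0,0.6],
    [0,0,0.6]
  ],
  "hand": [-1,-1,-1,-1,-1]
}}

```text
clock: 3.12
eef_pos: [0.4893, -0.0055, 0.1534]
tool_rot: [[-0.409, 0.913, 0.001], [0.913, 0.409, -0.0], [-0.0, 0.0, -1.0]]
ft_force: [0.2, -1.3, -0.8]
opening: 1.001
grip_force: 0.0
```

Call:
{"fn": "apply_moves", "kwargs": {
  "twist": [
    [0,0,0],
    [0,0,0],
    [0,0,0],
    [0,0,0]
  ],
  "slide": [
    [0,0,0.5],
    [0,0,0.5],
    [0,0,0.36],
    [0,0,0]
  ],
  "hand": [-1,-1,-1,-1]
}}

```text
clock: 3.45
eef_pos: [0.4874, -0.0052, 0.0973]
tool_rot: [[-0.409, 0.913, -0.005], [0.913, 0.409, -0.0], [0.002, -0.004, -1.0]]
ft_force: [-0.8, -0.7, -0.7]
opening: 1.002
grip_force: 0.0
```

Call:
{"fn": "apply_moves", "kwargs": {
  "twist": [
    [0,0,0],
    [0,0,0],
    [0,0,0],
    [0,0,0],
    [0,0,0]
  ],
  "slide": [
    [0,0,0],
    [0,0,0],
    [0,0,0],
    [0,0,0],
    [0,0,0]
  ],
  "hand": [0.4,0.6,1,1,1]
}}

```text
clock: 3.87
eef_pos: [0.4896, -0.0052, 0.1007]
tool_rot: [[-0.406, 0.914, 0.001], [0.914, 0.406, -0.0], [-0.001, 0.001, -1.0]]
ft_force: [0.6, 0.0, 0.8]
opening: 0.296
grip_force: 0.0
```

Call:
{"fn": "apply_moves", "kwargs": {
  "twist": [
    [0,0,0],
    [0,0,0],
    [0,0,0],
    [0,0,0],
    [0,0,0]
  ],
  "slide": [
    [0,0,0],
    [0,0,0],
    [0,0,0],
    [0,0,0],
    [0,0,0]
  ],
  "hand": [1,1,1,1,1]
}}

```text
clock: 4.28
eef_pos: [0.4898, -0.0051, 0.1005]
tool_rot: [[-0.405, 0.914, 0.002], [0.914, 0.405, 0.0], [-0.001, 0.001, -1.0]]
ft_force: [1.1, 1.3, 6.0]
opening: 0.15
grip_force: 49.8
```

The grip is held, so I'm lifting.

Call:
{"fn": "apply_moves", "kwargs": {
  "twist": [
    [0,0,0],
    [0,0,0],
    [0,0,0],
    [0,0,0],
    [0,0,0]
  ],
  "slide": [
    [0,0,0],
    [0,0,-0.15],
    [0,0,-0.35],
    [0,0,-0.5],
    [0,0,-0.5]
  ],
  "hand": [1,1,1,1,1],
  "grip_force": 70
}}

```text
clock: 4.7
eef_pos: [0.488, -0.0052, 0.16]
tool_rot: [[-0.405, 0.914, -0.003], [0.914, 0.405, -0.0], [0.001, -0.003, -1.0]]
ft_force: [0.2, -0.2, -2.1]
opening: 0.148
grip_force: 68.5
```

Call:
{"fn": "apply_moves", "kwargs": {
  "twist": [
    [0,0,0],
    [0,0,0],
    [0,0,0],
    [0,0,0],
    [0,0,0]
  ],
  "slide": [
    [0,0,-0.5],
    [0,0,-0.3],
    [0,0,-0.2],
    [0,0,0],
    [0,0,0]
  ],
  "hand": [1,1,1,1,1]
}}

```text
clock: 5.12
eef_pos: [0.4889, -0.0052, 0.1995]
tool_rot: [[-0.405, 0.914, -0.001], [0.914, 0.405, -0.0], [0.0, -0.001, -1.0]]
ft_force: [-0.0, 0.4, -4.1]
opening: 0.154
grip_force: 68.5
```

```bash
python3 - <<'E'
from h import *
o=r.get_obs();R=np.array(o['tool_rot']);p=np.array(o['eef_pos'])
a=np.degrees(np.arctan2(R[1,1],R[0,1]));print(o['clock'],p,a,o['ft_force'],o['opening'])
# target tool y at yaw 0 -> twist about tool z of +a deg
print('twist',a/180, R.T@(np.array([.514,.300,.2])-p)/.04)
R0=np.c_[[0,1,0],[1,0,0],[0,0,-1]];print('after turn',R0.T@(np.array([.514,.300,.2])-p)/.04)
E
```

```text
5.1167 [ 0.48885552 -0.00520261  0.19953467] 23.908609639030978 [-0.04464176  0.38089092 -4.08668127] 0.15376102658526392
twist 0.13282560910572766 [ 6.72059109  3.66696944 -0.01314543]
after turn [ 7.63006514  0.62861191 -0.01163336]
```

Call:
{"fn": "apply_moves", "kwargs": {
  "twist": [
    [0,0,0.02],
    [0,0,0.028],
    [0,0,0.028],
    [0,0,0.028],
    [0,0,0.029]
  ],
  "slide": [
    [0,0,0],
    [0,0,0],
    [0,0,0],
    [0,0,0],
    [0,0,0]
  ],
  "hand": [1,1,1,1,1]
}}

```text
clock: 5.53
eef_pos: [0.4883, -0.0052, 0.1985]
tool_rot: [[0.005, 1.0, -0.003], [1.0, -0.005, -0.0], [-0.0, -0.003, -1.0]]
ft_force: [0.3, 0.0, -2.6]
opening: 0.149
grip_force: 68.5
```

Call:
{"fn": "apply_moves", "kwargs": {
  "twist": [
    [0,0,0],
    [0,0,0],
    [0,0,0],
    [0,0,0],
    [0,0,0]
  ],
  "slide": [
    [0.1,0,0],
    [0.25,0.05,0],
    [0.4,0.05,0],
    [0.5,0.05,0],
    [0.5,0.05,0]
  ],
  "hand": [1,1,1,1,1]
}}

```text
clock: 5.95
eef_pos: [0.497, 0.0661, 0.1993]
tool_rot: [[-0.002, 1.0, -0.001], [1.0, 0.002, 0.0], [0.0, -0.001, -1.0]]
ft_force: [-0.0, -0.7, -3.1]
opening: 0.149
grip_force: 68.5
```

Call:
{"fn": "apply_moves", "kwargs": {
  "twist": [
    [0,0,0],
    [0,0,0],
    [0,0,0],
    [0,0,0],
    [0,0,0]
  ],
  "slide": [
    [0.5,0.04,0],
    [0.5,0.04,0],
    [0.5,0.04,0],
    [0.5,0.04,0],
    [0.5,0.04,0]
  ],
  "hand": [1,1,1,1,1]
}}

```text
clock: 6.37
eef_pos: [0.5048, 0.1666, 0.1993]
tool_rot: [[-0.003, 1.0, -0.001], [1.0, 0.003, -0.0], [-0.0, -0.001, -1.0]]
ft_force: [0.6, 0.7, -3.4]
opening: 0.148
grip_force: 68.5
```

Call:
{"fn": "apply_moves", "kwargs": {
  "twist": [
    [0,0,0],
    [0,0,0],
    [0,0,0],
    [0,0,0],
    [0,0,0]
  ],
  "slide": [
    [0.5,0.04,0],
    [0.5,0.04,0],
    [0.5,0.04,0],
    [0.5,0.04,0],
    [0.5,0.04,0]
  ],
  "hand": [1,1,1,1,1]
}}

```text
clock: 6.78
eef_pos: [0.5127, 0.2666, 0.1992]
tool_rot: [[-0.003, 1.0, -0.001], [1.0, 0.003, -0.0], [-0.0, -0.001, -1.0]]
ft_force: [0.2, 0.4, -2.8]
opening: 0.149
grip_force: 68.5
```

Call:
{"fn": "apply_moves", "kwargs": {
  "twist": [
    [0,0,0],
    [0,0,0],
    [0,0,0],
    [0,0,0],
    [0,0,0]
  ],
  "slide": [
    [0.4,0.03,0],
    [0.3,0,0],
    [0.15,0,0],
    [0,0,0],
    [0,0,0]
  ],
  "hand": [1,1,1,1,1]
}}

```text
clock: 7.2
eef_pos: [0.5143, 0.2986, 0.1997]
tool_rot: [[-0.0, 1.0, -0.0], [1.0, 0.0, -0.001], [-0.001, -0.0, -1.0]]
ft_force: [-0.2, 0.1, -2.4]
opening: 0.146
grip_force: 68.5
```

```bash
python3 - <<'E'
from h import *
w=snap('wrist','w2.png');c=snap('top');s=snap('scene')
o=w['o'];R=np.array(o['tool_rot']);p=np.array(o['eef_pos'])
print(o['clock'],p,np.degrees(np.arctan2(R[1,1],R[0,1])),np.array(o['ft_force']).round(1),o['opening'],np.array(o['joints']).round(2))
a=cv2.resize(w['image'][60:300,200:480],(700,600));cv2.imwrite('pics/w2c.png',np.clip(a[:,:,::-1]*1.5,0,255).astype(np.uint8))
b=cv2.resize(s['image'][190:400,180:400],None,fx=2.8,fy=2.8,interpolation=2);cv2.imwrite('pics/s2c.png',np.clip(b[:,:,::-1]*1.3,0,255).astype(np.uint8))
E
```

```text
7.2 [0.5142669  0.2985948  0.19966092] 0.01960639547548718 [-0.2  0.1 -2.4] 0.1459800744897493 [ 0.53  0.38  0.06  1.25 -0.    2.1 ]
```

View pics/w2c.png

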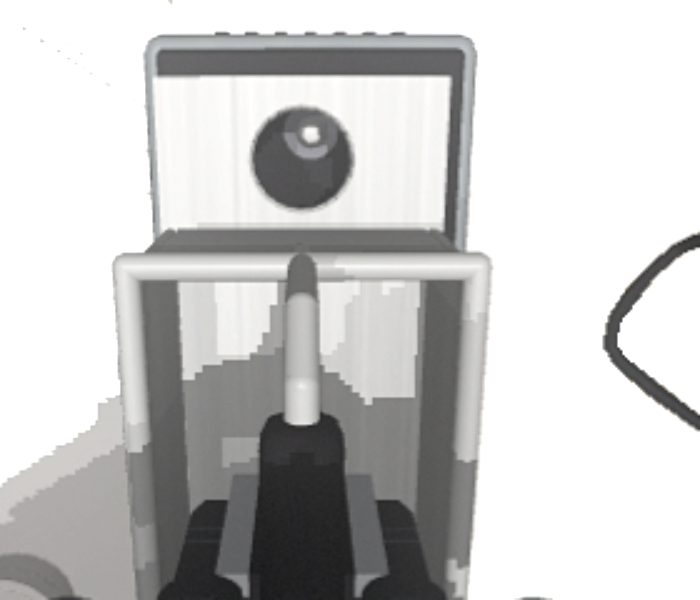

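View pics/s2c.png

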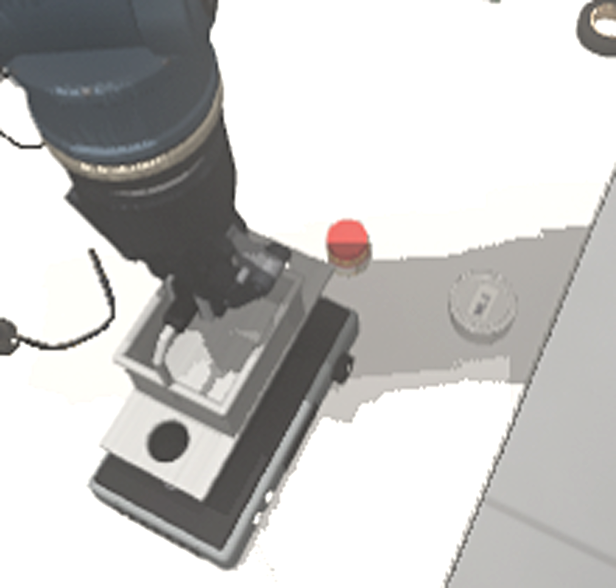

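The wrist crop shows the peg tip at (310,133), visible inside the ear hole centred at (302,158). The scene crop shows the tank hanging level over the base. I'll work out the remaining offset.

```bash
python3 - <<'E'
from h import *
w=snap('wrist');o=w['o'];p=np.array(o['eef_pos'])
f=lambda u,v:(200+u/2.5,60+v/2.5)
T=onz(w,[f(310,133)],.063)[0];F=onz(w,[f(312,145)],.047)[0]
H=onz(w,[f(302,158)],p[2]-.0955)[0]
print('peg',T,F,'hole',H,'hole rel tcp',H-p)
# deck front/back edges mid: x of housing rim sides at far end
E=onz(w,[f(150,60),f(475,60),f(154,150),f(468,150)],.045);print(E.round(4).tolist())
E
```

```text
peg [0.51700326 0.36406237 0.063     ] [0.51785967 0.35948189 0.047     ] hole [0.51442787 0.35963905 0.10447359] hole rel tcp [-5.88666178e-05  6.17267774e-02 -9.55000000e-02]
[[0.4656, 0.3863, 0.045], [0.5704, 0.3862, 0.045], [0.4654, 0.3579, 0.045], [0.5698, 0.3578, 0.045]]
```

Call:
{"fn": "apply_moves", "kwargs": {
  "twist": [
    [0,0,0],
    [0,0,0],
    [0,0,0],
    [0,0,0],
    [0,0,0]
  ],
  "slide": [
    [0.08,0.06,0.1],
    [0,0,0.25],
    [0,0,0.25],
    [0,0,0.15],
    [0,0,0]
  ],
  "hand": [1,1,1,1,1]
}}

```text
clock: 7.82
eef_pos: [0.5159, 0.3013, 0.1675]
tool_rot: [[0.001, 1.0, -0.003], [1.0, -0.001, -0.002], [-0.002, -0.003, -1.0]]
ft_force: [-0.5, -0.5, -2.1]
opening: 0.148
grip_force: 68.4
```

```bash
python3 - <<'E'
from h import *
w=snap('wrist');s=snap('scene');o=w['o'];print(o['clock'],o['eef_pos'],np.array(o['ft_force']).round(1))
a=cv2.resize(w['image'][60:220,230:420],None,fx=2.1,fy=2.6);b=cv2.resize(s['image'][240:400,200:330],(390,416))
x=np.hstack([a[:416],b]);cv2.imwrite('pics/x3.png',np.clip(x[:,:,::-1]*1.3,0,255).astype(np.uint8))
E
```

```text
7.8167 [0.51588994 0.30133881 0.16753172] [-0.5 -0.5 -2.1]
```

View pics/x3.png

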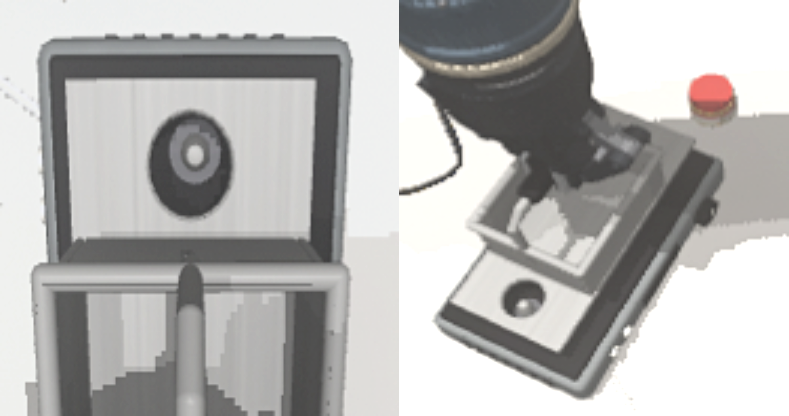

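The peg at (195,155) lies within the hole centred at (190,163), and the scene view agrees. I'm lowering slowly.

Call:
{"fn": "apply_moves", "kwargs": {
  "twist": [
    [0,0,0],
    [0,0,0],
    [0,0,0],
    [0,0,0],
    [0,0,0]
  ],
  "slide": [
    [0.02,0.02,0.1],
    [0,0,0.1],
    [0,0,0.1],
    [0,0,0.1],
    [0,0,0.03]
  ],
  "hand": [1,1,1,1,1]
}}

```text
clock: 8.33
eef_pos: [0.5174, 0.3026, 0.1519]
tool_rot: [[0.0, 1.0, -0.001], [1.0, -0.0, -0.001], [-0.001, -0.001, -1.0]]
ft_force: [0.1, -0.1, -3.1]
opening: 0.148
grip_force: 68.4
```

Call:
{"fn": "apply_moves", "kwargs": {
  "twist": [
    [0,0,0],
    [0,0,0],
    [0,0,0]
  ],
  "slide": [
    [0,0,0.04],
    [0,0,0],
    [0,0,0]
  ],
  "hand": [1,1,1]
}}

```text
clock: 8.58
eef_pos: [0.5177, 0.3028, 0.1511]
tool_rot: [[0.001, 1.0, -0.0], [1.0, -0.001, -0.0], [-0.0, -0.0, -1.0]]
ft_force: [0.5, 0.6, -2.3]
opening: 0.148
grip_force: 68.4
```

Underside is about 5.5 mm above the deck, with no contact so far.

Call:
{"fn": "apply_moves", "kwargs": {
  "twist": [
    [0,0,0],
    [0,0,0],
    [0,0,0],
    [0,0,0],
    [0,0,0]
  ],
  "slide": [
    [0,0,0.04],
    [0,0,0.04],
    [0,0,0.03],
    [0,0,0],
    [0,0,0]
  ],
  "hand": [1,1,1,1,1]
}}

```text
clock: 9.0
eef_pos: [0.5177, 0.3028, 0.1466]
tool_rot: [[0.001, 1.0, -0.0], [1.0, -0.001, -0.0], [-0.0, -0.0, -1.0]]
ft_force: [-1.3, -0.3, -2.7]
opening: 0.146
grip_force: 68.5
```

Call:
{"fn": "apply_moves", "kwargs": {
  "twist": [
    [0,0,0],
    [0,0,0],
    [0,0,0]
  ],
  "slide": [
    [0,0,0.03],
    [0,0,0],
    [0,0,0]
  ],
  "hand": [1,1,1]
}}

```text
clock: 9.25
eef_pos: [0.5179, 0.3029, 0.1456]
tool_rot: [[0.001, 1.0, 0.0], [1.0, -0.001, 0.0], [0.0, 0.0, -1.0]]
ft_force: [-0.1, -0.6, -1.8]
opening: 0.149
grip_force: 68.6
```

Call:
{"fn": "apply_moves", "kwargs": {
  "twist": [
    [0,0,0],
    [0,0,0],
    [0,0,0]
  ],
  "slide": [
    [0,0,0.03],
    [0,0,0],
    [0,0,0]
  ],
  "hand": [1,1,1]
}}

```text
clock: 9.5
eef_pos: [0.518, 0.3029, 0.1456]
tool_rot: [[0.001, 1.0, 0.001], [1.0, -0.001, 0.001], [0.001, 0.001, -1.0]]
ft_force: [-2.8, -0.8, 8.2]
opening: 0.147
grip_force: 69.9
```

It touches down at the expected height, so it's seated. I'll release and retreat upward.

Call:
{"fn": "apply_moves", "kwargs": {
  "twist": [
    [0,0,0],
    [0,0,0],
    [0,0,0],
    [0,0,0],
    [0,0,0]
  ],
  "slide": [
    [0,0,0],
    [0,0,0],
    [0,0,0],
    [0,0,0],
    [0,0,0]
  ],
  "hand": [0.5,0.2,0,0,0],
  "grip_force": 20
}}

```text
clock: 9.92
eef_pos: [0.5177, 0.3028, 0.1441]
tool_rot: [[0.001, 1.0, -0.0], [1.0, -0.001, -0.0], [-0.0, -0.0, -1.0]]
ft_force: [-0.5, 0.1, 0.7]
opening: 0.502
grip_force: 0.0
```

Call:
{"fn": "apply_moves", "kwargs": {
  "twist": [
    [0,0,0],
    [0,0,0],
    [0,0,0],
    [0,0,0],
    [0,0,0]
  ],
  "slide": [
    [0,0,0],
    [0,0,-0.1],
    [0,0,-0.3],
    [0,0,-0.5],
    [0,0,-0.5]
  ],
  "hand": [0,0,0,0,0]
}}

```text
clock: 10.33
eef_pos: [0.5173, 0.3026, 0.2007]
tool_rot: [[0.001, 1.0, -0.001], [1.0, -0.001, -0.001], [-0.001, -0.001, -1.0]]
ft_force: [1.1, 1.0, 0.4]
opening: 0.506
grip_force: 0.0
```

Call:
{"fn": "apply_moves", "kwargs": {
  "twist": [
    [0,0,0],
    [0,0,0],
    [0,0,0],
    [0,0,0],
    [0,0,0]
  ],
  "slide": [
    [0,0,-0.5],
    [0,0,-0.5],
    [0,0,-0.4],
    [0,0,-0.2],
    [0,0,0]
  ],
  "hand": [0,0,0,0,0]
}}

```text
clock: 10.75
eef_pos: [0.5184, 0.3032, 0.2662]
tool_rot: [[0.001, 1.0, 0.003], [1.0, -0.001, 0.002], [0.002, 0.003, -1.0]]
ft_force: [-0.1, -0.5, 0.8]
opening: 0.497
grip_force: 0.0
```

```bash
python3 - <<'E'
from h import *
w=snap('wrist');s=snap('scene');o=w['o'];print(o['clock'],o['eef_pos'],np.array(o['ft_force']).round(1),o['opening'])
a=cv2.resize(w['image'][60:340,200:450],(400,448));b=cv2.resize(s['image'][240:400,200:330],(364,448))
x=np.hstack([a,b]);cv2.imwrite('pics/x4.png',np.clip(x[:,:,::-1]*1.3,0,255).astype(np.uint8))
E
```

```text
10.75 [0.51835529 0.30319167 0.26623538] [-0.1 -0.5  0.8] 0.49694097893393485
```

View pics/x4.png

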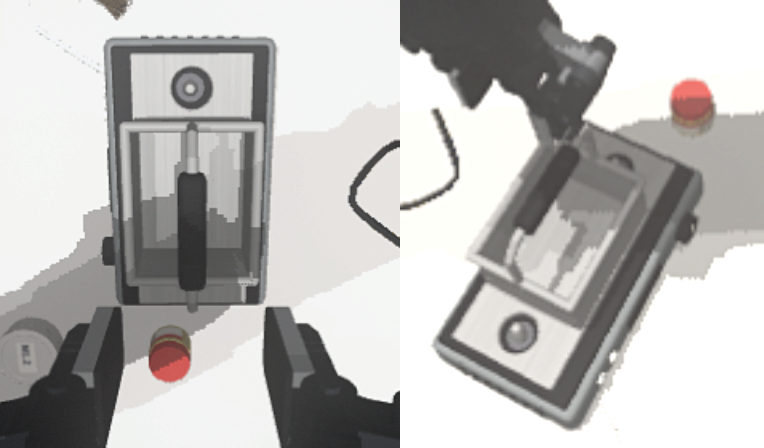

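The tank sits flat and both pegs show through their holes: the far one is centred at (191,88) in the wrist crop, and in the scene crop they are at (518,333) and (622,160). The gripper is clear, so I'm handing in the job.

```bash
python3 -c "
from cell import r
print(r.close_job())"
```

```text
the job is handed in; nothing more can be done
None
```

The tank is seated flat on the base's deck with both pegs through its ears, the gripper is clear and the bowl wasn't touched; I handed the job in at about 11 s, and no verdict was returned.

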